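Unlock and open the larger cartridge case

ROBOT

A 7-joint arm with a two-finger parallel gripper is mounted at the origin on the work surface. World frame = base frame: x ahead of the robot, y to its left, z up, the work surface at z = 0. Lengths are in m, angles in rad, forces in N, time in s.
With the tool pointing down it reaches from about 0.425 to 0.925 m from the base axis. Payload 6.8 kg.
Tool frame: the origin (TCP) lies on the front face of the gripper's body, between the roots of the fingers; the fingertips stand 73 mm ahead of it and the grasp point (between the pads) lies 54 mm ahead of it (env.nose_length is the distance from the TCP to the fingertips, in m); z points along the fingers, y is the direction in which the jaws open and shut (so a half turn about z gives the same grasp; the last joint's range is limited). The gripper opens to 85 mm and grips with 20 to 120 N. Pads are 22 mm wide; open, the fingers measure 114 mm over their backs; the gripper's body (76 mm by 85 mm) begins 54 mm behind the grasp point. The pads swing forward as they close: fully open they stand 13 mm farther back than shut.
Start: joints at [1.129, 0.477, 0.022, 1.555, -0.011, 1.109, -0.083], TCP at [0.221, -0.638, 0.304] pointing down, gripper open.
Joint ranges: [-2.96, 2.96], [-0.34, 2.1], [-1.41, 1.46], [0.24, 2.44], [-1.37, 4.51], [0.17, 1.92], [-2.96, 2.96]. Speed limits (rad/s): [2.39, 2.39, 3.14, 3.14, 3.14, 3.14, 3.14].

INTERFACE

Orientations are given as a unit quaternion [w, x, y, z].
In Python, from cell import env, kin, camera, calibration, job gives the robot as it stands. The module is installed in compiled form; this text tells all that it offers. Calls block until the motion is done:
- env.reach(position, orientation): joint-space move of the TCP to a pose.
- env.movel(position, velocity=0.15, rot=None, stop_force=None): straight line of the TCP; rot=None keeps the orientation; velocity is the mean speed in m/s. With stop_force (N) it stops when the force on the tool has changed by that much, and returns True; else False.
- env.goto_joints(angles): joint-space move.
- env.grip(opening, f_grip=None): finger opening in m; f_grip is the grip in N (None keeps the last); returns when the fingers have stopped.
- env.dwell(seconds).
- kin.inverse_kinematics(position, orientation): joint angles nearest the present ones, or None.
- env.get_state(): the state.
- camera(name): name is "scene" or "top" or "wrist"; returns (picture, depth): 384x512x3 uint8, blue, green, red; 384x512 float32, m along the optical axis (not along the pixel's ray), 0 where there is no reading.
- calibration(name): a dict with "fx", "fy", "cx", "cy" (pixels), "rvec" (rotation vector, rad) and "tvec" (3), from world to camera coordinates, as OpenCV has them. Camera axes: x right, y down, z forward; pixel columns grow to the right and rows downward; lengths in m; the calibration is good to about 2 mm. A picture is of the moment at which its call begins: read the wrist's pose just before it. calibration takes no time and is no camera call; for the wrist camera it gives the pose at the moment of the call.
A pose or a line that the arm cannot do raises env.PlanningError and nothing moves.
- job.job_done(): hands the job in, once; it reports no verdict.
The state is a dict: "time": time; "qpos": joint angles; "joint_velocities": joint speeds; "joint_torque": joint torques, N m; "tcp_pos": TCP position; "orientation": TCP orientation; "force": force on the tool from outside, world axes, zero at the start; "torque": the same for the moment, N m; "opening": finger opening in m.
Only numpy, scipy, OpenCV 4.12 (cv2) and the standard library are available. Lean on these libraries where they do the work, as an engineer would, in place of code of your own. Each camera call takes 0.05 s, during which the arm holds its last target.

TASK

Open the larger of the two cartridge cases: draw its lock slide fully back, clear of the cover, then slide the cover fully open by its handle and let go. Leave the smaller case locked and shut.

Things in the scene. Friction and masses are not known exactly. Their poses are not given: they have to be found in the camera images.
- case: The larger of two like cartridge cases, fixed: a flat green plastic box 144 mm (its x) by 230 mm (its y), 45 mm high, rails to 54 mm; the smaller is 119 by 150 mm. Origin: centre of the underside. -x is the front edge with the lock, z is up. A white cover, 78 mm wide, top 51 mm above the table, shuts the well in the -y half and slides along +y over the empty deck.
- case_tab (a point): Centre of the black grip tab on the larger case's lock slide: 14 (case x) by 24 (case y) by 28 mm high, point 66 mm above the table, on a white plate with its top at 52 mm whose end bars the cover. In the case's frame x = -40 to -44 mm, y = 13.5 mm at the start. It slides along the case's -x to a stop at x = -76 mm; the cover is free from x = -64 mm on. Takes 2 N, stays where left.
- case_handle (a point): Centre of the black bar handle on the larger case's cover: 56 mm long (case x), 14 mm thick (case y), 28 mm high, point 65 mm above the table. In the case's frame x = 18, y = -52 mm when shut. The cover slides along the case's +y to a stop after 80 mm (y = 28 mm), takes 3 N, stays where left; until the lock is drawn it moves less than 3 mm.
- small_tab (a point): Centre of the like grip tab (14 by 24 by 28 mm, point 66 mm above the table) on the smaller case's lock slide. That case has the same build and colours, 119 by 150 mm, and is to be left alone.

How it is judged:
On the way:
1. the larger case's lock slide is drawn back clear of the cover, with the cover still shut (x of case_tab in the frame of case below -0.062 m and y of case_handle in the frame of case below -0.042 m), for 0.1 s.
At the end, for the whole second after the job is handed in: The larger case's cover is within about 12 mm of its fully open stop (handle point past y = +16 mm in the case's frame) and its lock is still drawn clear (tab point below x = -58 mm) (y of case_handle in the frame of case above 0.016 m and x of case_tab in the frame of case below -0.058 m); the robot touches nothing.
It fails at once if the smaller case's lock slide is moved more than 6 mm (distance of small_tab from where it was at the start of the episode above 0.006 m).
It also fails if it takes over 42 s, if anything falls off the work surface, if the arm or the gripper's body presses on something with over 40 N, if the wrist force passes 120 N, or if a joint passes its speed limit or range.

## Working session

There is one attempt and no reset: what is moved stays moved. The work goes in short steps, each a Python script; the robot and the scene stay as the last script left them, time stands still between calls to the robot, and variables do not carry over. Pictures are saved under pics/ and viewed, and the job is handed in when it is done.

```bash
mkdir -p pics; cat > h.py <<'E'
import numpy as np, cv2
from cell import env, kin, camera, calibration, job
def cloud(name):
    c=calibration(name); img,d=camera(name)
    R,_=cv2.Rodrigues(np.array(c["rvec"],float)); t=np.array(c["tvec"],float).ravel()
    v,u=np.mgrid[:d.shape[0],:d.shape[1]]
    P=np.stack([(u-c["cx"])/c["fx"]*d,(v-c["cy"])/c["fy"]*d,d],-1)
    W=(P-t)@R
    W[d<=0]=np.nan
    return img,d,W
E
python3 - <<'E'
from h import *
for n in("top","scene"):
    img,d,W=cloud(n); cv2.imwrite(f"pics/{n}0.png",img); np.save(f"{n}0.npy",W)
    print(n,np.nanmin(W,(0,1)),np.nanmax(W,(0,1)))
s=env.get_state();print(s["time"],s["tcp_pos"],s["orientation"],s["opening"])
E
```

```text
top [ 0.07247519 -1.25118616 -0.57490899] [1.33472235 1.16692317 0.08402486]
scene [-1.71010975 -0.54683587 -0.76745974] [1.33131428 1.83909155 0.40876278]
0.1 [ 0.22098204 -0.63736772  0.30302599] [-7.99730159e-04  9.86106441e-01  1.66112627e-01 -2.04784264e-04] 0.08534938929949056
```

View pics/top0.png

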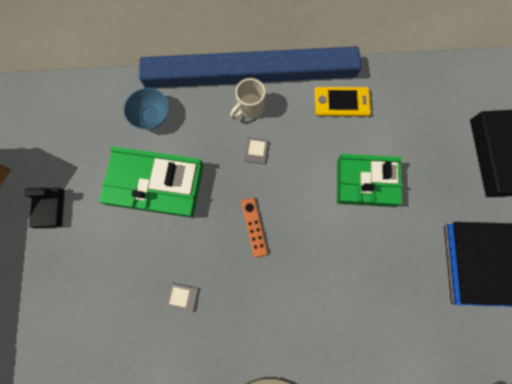

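View pics/scene0.png

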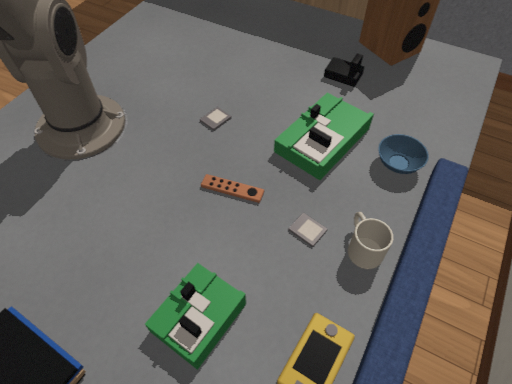

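The top view shows the larger case at about px (152,182), with its tab at (139,195) and handle at (171,174). The smaller case is at (370,180). I'll fit both.

```bash
python3 - <<'E'
from h import *
img=cv2.imread("pics/top0.png");W=np.load("top0.npy")
hsv=cv2.cvtColor(img,cv2.COLOR_BGR2HSV)
g=cv2.inRange(hsv,(45,100,60),(80,255,255))
n,l,st,ce=cv2.connectedComponentsWithStats(g)
for i in range(1,n):
    if st[i,4]<300: continue
    m=(l==i)&(W[...,2]>0.038)
    p=W[m][:,:2].astype(np.float32)
    r=cv2.minAreaRect(p*1000); print(st[i],r, np.percentile(W[m][:,2],[5,50,95]))
    x0,y0,w,h=st[i,:4]
    S=np.zeros(g.shape,bool);S[y0:y0+h,x0:x0+w]=1
    k=S&(W[...,2]>0.070)
    print("tall",k.sum(),np.nanmax(W[S][:,2]))
    n2,l2,s2,c2=cv2.connectedComponentsWithStats(k.astype(np.uint8))
    for j in range(1,n2):
        q=W[l2==j]; print(c2[j],s2[j,4],q.mean(0),cv2.minAreaRect(q[:,:2].astype(np.float32)*1000))
W2=np.load("scene0.npy");im=cv2.imread("pics/scene0.png");hsv=cv2.cvtColor(im,cv2.COLOR_BGR2HSV)
g=cv2.inRange(hsv,(45,100,60),(80,255,255))
m=(g>0)&(W2[...,2]>0.038)
n,l,st,ce=cv2.connectedComponentsWithStats(m.astype(np.uint8))
for i in range(1,n):
    if st[i,4]>200: print("scene",ce[i],cv2.minAreaRect(W2[l==i][:,:2].astype(np.float32)*1000))
k=(W2[...,2]>0.07)&(W2[...,2]<0.09)&(im.max(2)<60)
n2,l2,s2,c2=cv2.connectedComponentsWithStats(k.astype(np.uint8))
for j in range(1,n2):
    q=W2[l2==j]
    if s2[j,4]>15: print(c2[j],s2[j,4],q.mean(0),cv2.minAreaRect(q[:,:2].astype(np.float32)*1000))
big=cv2.resize(img[135:230,90:215],None,fx=6,fy=6,interpolation=cv2.INTER_CUBIC);cv2.imwrite("pics/big.png",big)
E
```

```text
[  99  146  104   71 3834] ((591.2684936523438, 264.70355224609375), (231.73605346679688, 144.70654296875), 78.31206512451172) [0.04335257 0.04643155 0.05588841]
tall 227 0.08346424619576595
[169.12987013 173.34415584] 154 [0.59730194 0.20958969 0.07879294] ((598.152587890625, 210.26341247558594), (14.945967674255371, 55.78079605102539), 78.7282943725586)
[137.30136986 193.21917808] 73 [0.55212765 0.28520772 0.07909435] ((552.6353759765625, 286.0276184082031), (24.68384552001953, 14.097260475158691), 80.66459655761719)
[ 337  154   66   53 2317] ((564.8077392578125, -285.65692138671875), (151.72108459472656, 120.08987426757812), 83.22066497802734) [0.04317457 0.04646944 0.05593693]
tall 186 0.08402486167499314
[388.26315789 169.50877193] 114 [ 0.5775212  -0.31970601  0.07812754] ((579.05322265625, -320.6462707519531), (15.395554542541504, 39.00365447998047), 86.23606872558594)
[368.875      186.20833333] 72 [ 0.53855873 -0.26732206  0.07914742] ((539.2890625, -268.54510498046875), (23.15660858154297, 14.74091911315918), 83.10270690917969)
scene [326.72349103 126.47634584] ((593.16003
[... 536 characters left out ...]
 2.0011751651763916)
[315.32075472 108.86792453] 53 [0.55496757 0.28349182 0.07799846] ((555.014892578125, 286.0138854980469), (22.429973602294922, 13.32590103149414), 68.91645050048828)
[320.01550388 134.50387597] 129 [0.60027183 0.20798038 0.07716309] ((600.2401123046875, 209.26239013671875), (12.00699520111084, 56.76015090942383), 77.19607543945312)
[187.01724138 289.21551724] 116 [ 0.54151297 -0.269174    0.07887472] ((540.9037475585938, -268.27532958984375), (22.839736938476562, 15.155573844909668), 80.59516143798828)
[189.31491713 324.71270718] 181 [ 0.58148903 -0.32111081  0.0783654 ] ((580.5729370117188, -320.6905517578125), (12.447959899902344, 38.99845886230469), 83.11111450195312)
```

View pics/big.png

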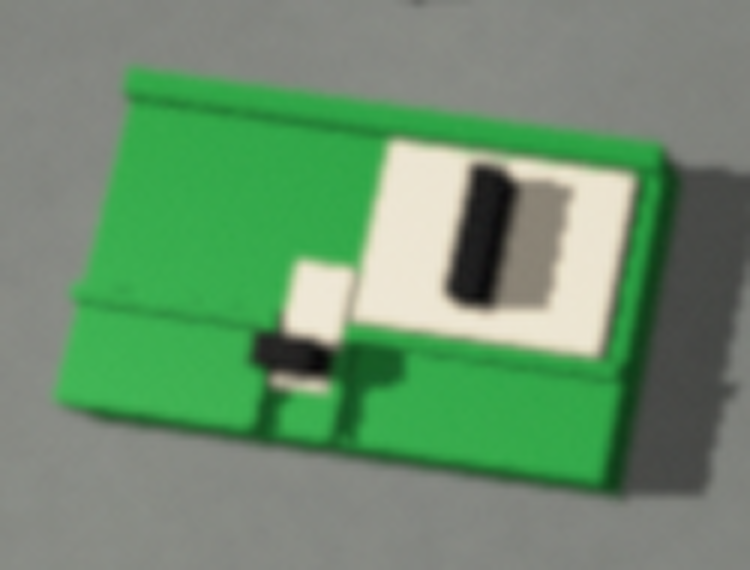

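Both cameras agree to about 2 mm. The case centre is (0.592, 0.2645) with yaw -11.7°. The predicted tab (0.554, 0.286) and handle (0.599, 0.210) match the measured blobs. Next I'll check IK and move above the tab.

```bash
cat >> h.py <<'E'
YAW=np.deg2rad(-11.7); C=np.array([.5922,.2645])
X=np.array([np.cos(YAW),np.sin(YAW)]);Y=np.array([-X[1],X[0]])
def w(x,y,z): return list(C+x*X+y*Y)+[z]
def q(a): return [0,np.cos(a/2),np.sin(a/2),0]
def st():
    s=env.get_state(); p=np.array(s["tcp_pos"]); d=p[:2]-C
    print("t",round(s["time"],2),"case xy",(d@X*1000).round(1),(d@Y*1000).round(1),"z",p[2].round(4),"open",round(s["opening"],4),"F",np.round(s["force"],1),"q7",np.round(s["qpos"][6],2))
E
python3 - <<'E'
from h import *
for a in (np.pi/2,-np.pi/2,0,np.pi):
    for z in(.22,.131): 
        j=kin.inverse_kinematics(w(-42,13.5,z) if 0 else w(-.042,.0135,z),q(YAW+a)); print(a,z,None if j is None else np.round(j,2))
E
```

```text
1.5707963267948966 0.22 [ 0.15  0.73 -1.07  1.71  0.7   1.13 -1.33]
1.5707963267948966 0.131 [ 0.06  0.79 -0.92  1.77  0.75  0.98 -1.37]
-1.5707963267948966 0.22 [ 0.2   0.8  -1.19  1.71  0.79  1.2   1.74]
-1.5707963267948966 0.131 [ 0.2   0.96 -1.19  1.76  0.98  1.16  1.63]
0 0.22 [-0.01  0.61 -0.8   1.72  0.5   1.03 -2.76]
0 0.131 [-0.16  0.67 -0.57  1.78  0.47  0.83 -2.73]
3.141592653589793 0.22 [ 0.2   0.8  -1.19  1.71  0.79  1.2   0.17]
3.141592653589793 0.131 [ 0.14  0.87 -1.06  1.76  0.87  1.06  0.12]
```

```bash
python3 - <<'E'
from h import *
o=q(YAW+np.pi/2)
env.reach(w(-.042,.0135,.25),o); st()
env.grip(.05,20)
print(env.movel(w(-.042,.0135,.132),velocity=.08,stop_force=12)); st()
img,d=camera("wrist"); cv2.imwrite("pics/w1.png",img)
img,d=camera("scene"); cv2.imwrite("pics/s1.png",cv2.resize(img[60:220,220:420],None,fx=3.5,fy=3.5))
E
```

```text
t 3.52 case xy -41.3 12.8 z 0.2498 open 0.0853 F [-0.4  0.1  0.7] q7 -1.29
False
t 5.59 case xy -41.8 13.7 z 0.1325 open 0.0501 F [0.5 0.3 0. ] q7 -1.38
```

View pics/s1.png

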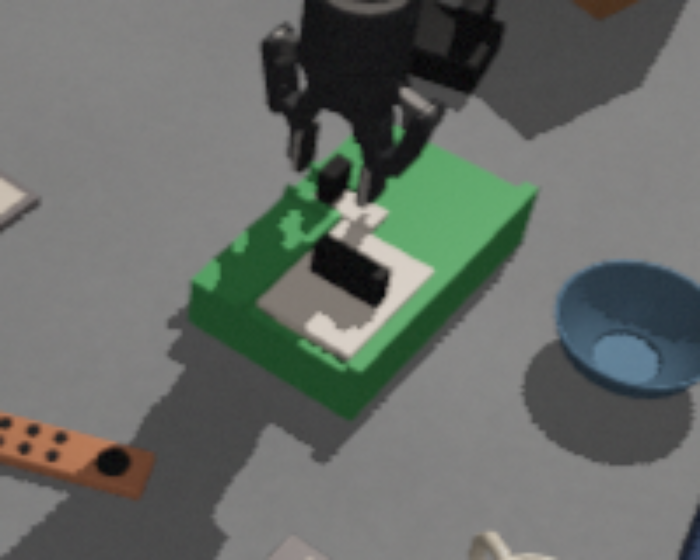

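View pics/w1.png

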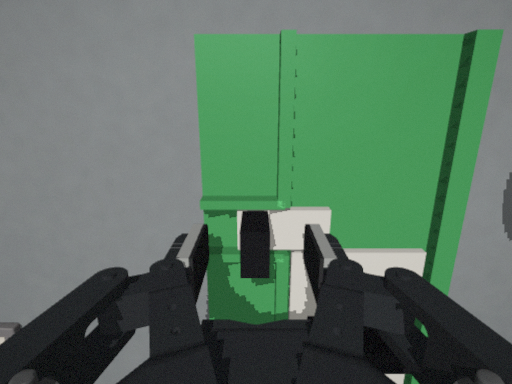

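In the wrist view the black tab (256,243) sits centred between the open jaws, with yaw aligned. I'll close the gripper and draw the slide back.

```bash
python3 - <<'E'
from h import *
env.grip(.0,25); st()
p=np.array(env.get_state()["tcp_pos"])
t=p.copy(); t[:2]-=.0335*X
print(env.movel(list(t),velocity=.04,stop_force=20)); st()
img,d=camera("wrist"); cv2.imwrite("pics/w2.png",img)
img,d=camera("scene"); cv2.imwrite("pics/s2.png",cv2.resize(img[60:220,220:420],None,fx=3.5,fy=3.5))
E
```

```text
t 6.1 case xy -42.0 13.6 z 0.1322 open 0.0132 F [-0.6  0.1  1.5] q7 -1.38
False
t 7.08 case xy -76.0 13.6 z 0.1322 open 0.0136 F [-0.8 -1.5  2.9] q7 -1.44
```

View pics/w2.png

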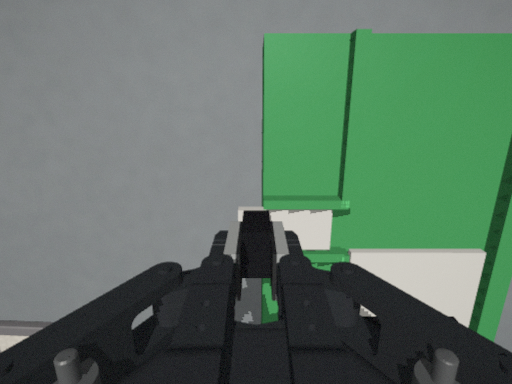

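The jaws hold the tab, and the white plate's end (330,230) is now clear of the cover's edge at x=350. I'll release, rise and move over the handle.

```bash
python3 - <<'E'
from h import *
env.grip(.05); p=env.get_state()["tcp_pos"]
env.movel([p[0],p[1],.22],velocity=.12); st()
o=q(YAW+np.pi)
env.reach(w(.018,-.052,.22),o); st()
img,d,W=cloud("top")
k=(W[...,2]>.07)&(W[...,2]<.086)&(np.abs((W[...,:2]-C)@X)<.1)&(np.abs((W[...,:2]-C)@Y)<.1)
n,l,s,c=cv2.connectedComponentsWithStats(k.astype(np.uint8))
for j in range(1,n): 
    if s[j,4]>15:
        m=W[l==j].mean(0)[:2]-C; print(c[j],s[j,4],m@X,m@Y)
cv2.imwrite("pics/t3.png",cv2.resize(img[120:240,80:240],None,fx=4,fy=4))
print(env.movel(w(.018,-.052,.132),velocity=.08,stop_force=12)); st()
img,d=camera("wrist"); cv2.imwrite("pics/w3.png",img)
E
```

```text
t 8.51 case xy -75.5 13.0 z 0.2193 open 0.0499 F [-0.1  0.  -1.1] q7 -1.36
t 9.93 case xy 17.6 -51.7 z 0.2197 open 0.0498 F [ 0.2  0.7 -0.3] q7 0.24
[168.43636364 176.86363636] 110 0.007330158261433587 -0.05274327692248379
[134.15068493 207.05479452] 73 -0.07730330396877806 0.011731343711191165
False
t 11.23 case xy 18.2 -51.7 z 0.1326 open 0.0501 F [ 0.1 -0.7  0.7] q7 0.18
```

View pics/w3.png

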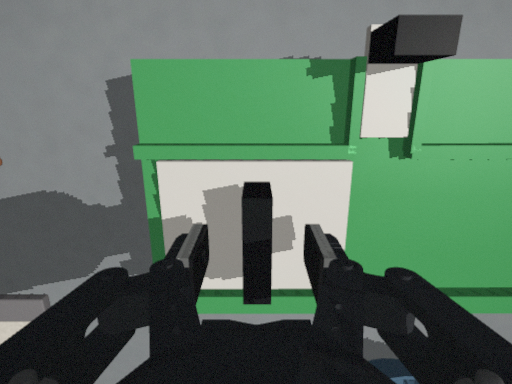

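View pics/t3.png

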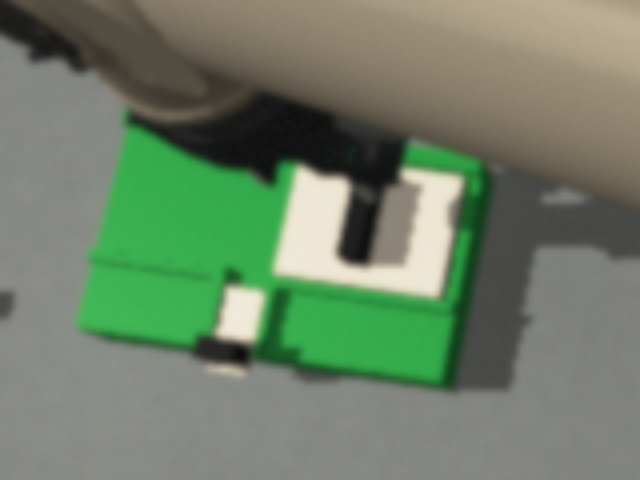

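The tab measures x≈-0.077, so the lock is fully drawn, and the cover is still shut. The handle (257,240) is centred between the jaws, so I'll grip and slide.

```bash
python3 - <<'E'
from h import *
env.grip(.0,25); st()
p=np.array(env.get_state()["tcp_pos"])
t=p.copy(); t[:2]+=.079*Y
print(env.movel(list(t),velocity=.05,stop_force=20)); st()
env.grip(.05); p=env.get_state()["tcp_pos"]
env.movel([p[0],p[1],.24],velocity=.12)
env.reach(w(-.12,-.25,.3),q(YAW+np.pi)); st()
img,d,W=cloud("top")
k=(W[...,2]>.07)&(W[...,2]<.086)&(np.abs((W[...,:2]-C)@X)<.1)&(np.abs((W[...,:2]-C)@Y)<.1)
n,l,s,c=cv2.connectedComponentsWithStats(k.astype(np.uint8))
for j in range(1,n): 
    if s[j,4]>15:
        m=W[l==j].mean(0)[:2]-C; print(c[j],s[j,4],m@X,m@Y)
cv2.imwrite("pics/t4.png",img)
E
```

```text
t 11.69 case xy 18.1 -51.4 z 0.1324 open 0.0131 F [1.6 2.3 0.7] q7 0.18
False
t 13.43 case xy 18.1 27.7 z 0.1324 open 0.013 F [-0.5 -0.2  3.2] q7 0.14
t 16.12 case xy -119.4 -249.1 z 0.3003 open 0.0501 F [-0.6  0.8  0.1] q7 0.89
[137.43030303 168.80606061] 165 0.016083362362170464 0.02592296351754171
[134.         207.01408451] 71 -0.0772775223275135 0.012060716414065278
```

View pics/t4.png

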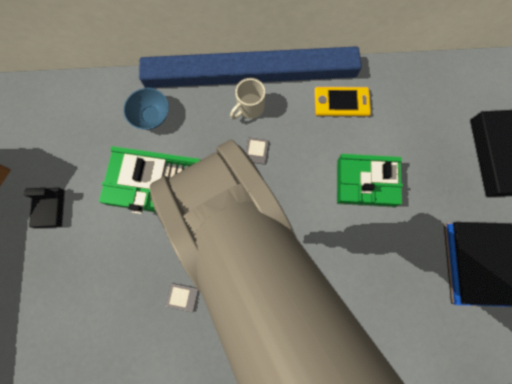

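The cover handle (137,169) is at y≈+0.026 and the tab (134,207) at x≈-0.077. The smaller case is unchanged, and the gripper is clear at z=0.30.

```bash
python3 -c "
from h import *
job.job_done(); st()"
```

```text
the job is handed in; nothing more can be done
the job is handed in; nothing more can be done
```

The larger case is open, and I handed the job in at about 16 s of the 42 s allowed. I gripped its lock tab and drew it back 34 mm, then gripped the cover handle, slid it 79 mm, let go and moved the arm clear.

- **Lock:** the last top-camera check put the tab at x ≈ -77 mm in the case's frame (needed below -58 mm). The cover was still shut when the lock was drawn.
- **Cover:** the same check put the handle at y ≈ +26 mm (needed above +16 mm).
- **Smaller case:** it looked unchanged in the last picture; I did not measure its tab again.
- **Forces:** wrist force readings, taken between moves, stayed under about 4 N, and none of the force stops tripped.

No check failed. The two cameras differed by about 2 mm on positions, which is within the calibration. After the lock was drawn, one top-camera reading of the handle came out about 11 mm off in x because the arm hid part of it; the wrist view showed the handle centred between the jaws. The hand-in gave no verdict.

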